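Present a sherd on the ratchet photo turntable

ROBOT

A 7-joint arm with a two-finger parallel gripper is mounted at the origin on a cart in front of the work surface, level with it; the furniture and walls round the work are solid. World frame = base frame: x ahead of the robot, y to its left, z up, the work surface at z = 0. Lengths are in m, angles in rad, forces in N, time in s.
With the tool pointing down it reaches from about 0.425 to 0.95 m from the base axis. Payload 16.7 kg.
Tool frame: the origin (TCP) lies at the very end of the fingers, on their centre line; the grasp point (between the pads) lies arm.grip_point_offset behind it (arm.grip_point_offset is the distance from the TCP to the grasp point, in m); z points along the fingers, y is the line along which they close (so a half turn about z gives the same grasp; the last joint's range is limited). The gripper opens to 94 mm and grips with 3 to 60 N. Pads are 16 mm wide; open, the fingers measure 119 mm over their backs; the gripper's body (75 mm by 177 mm) begins 78 mm behind the grasp point.
Start: joints at [-1.391, 0.426, 0.074, 1.606, -0.034, 1.111, -0.067], TCP at [0.219, 0.639, 0.184] pointing down, gripper open.
Joint ranges: [-2.85, 2.85], [-0.5, 2.14], [-1.23, 1.37], [0.21, 2.46], [-1.02, 4.16], [0.16, 2.05], [-2.73, 2.73]. Speed limits (rad/s): [1.89, 1.89, 2.39, 2.39, 3.01, 3.01, 3.01].

INTERFACE

Orientations are given as a 3x3 rotation matrix whose columns are the frame's x, y, z axes.
In Python, from rig import arm, open_jaws, close_gripper, kin, state, vision, job, nets gives the robot as it stands. Calls block until the motion is done:
- arm.move_ptp(position, orientation): joint-space move of the TCP to a pose.
- arm.move_straight(position, attitude=None, feed=0.15, max_force=None): straight line of the TCP; attitude=None keeps the orientation; feed is the mean speed in m/s. With max_force (N) it stops when the force on the tool has changed by that much, and returns True; else False.
- arm.move_joints(angles): joint-space move.
- open_jaws() and close_gripper(grasp_force=None): open the fingers fully, or close them until they stop; grasp_force is the grip in N (None keeps the last).
- arm.hold(seconds).
- kin.ik(position, orientation): joint angles nearest the present ones, or None.
- state(): the state.
- vision.read_camera(name): name is "side" or "top"; returns a dict with "pixels" (400x640x3 uint8, blue, green, red), "fx", "fy", "cx", "cy" (pixels), "R" (3x3) and "t" (3): a world point X has camera coordinates R X + t. Camera axes: x right, y down, z forward; pixel columns grow to the right and rows downward; lengths in m; the calibration is good to about 2 mm. A picture is of the moment at which its call begins. There is no depth.
A pose or a line that the arm cannot do raises arm.PlanningError and nothing moves.
- job.hand_in(): hands the job in; it is judged then, once.
Trained networks look in a picture, given as the dict that the camera call returned (one of the last four; its "shot" number tells which), for a name from the list of things; names that differ only in an ending like _2 or _b are one class to them, and where a whole thing is asked for, a point or a joint stands for the part that bears it (a point fixed in the world has none). Each returns a list of dicts, best first, with "score" (0 to 1); they miss things now and then, are a little off and sometimes report something else, mostly with a low value. They report only what shows in the picture. A call takes as long as a camera call. They do not tell look-alikes from the thing itself.
- nets.boxes_of(picture, target): "extent" ([left, top, right, bottom] in pixels, round what is visible of it).
The state is a dict: "clock": time; "joints": joint angles; "joint_vel": joint speeds; "joint_efforts": joint torques, N m; "tcp_pos": TCP position; "ee_rot": TCP orientation; "wrist_force": force on the tool from outside, world axes, zero at the start; "wrist_torque": the same for the moment, N m; "gripper_width": opening from 0.0 (shut) to 1.0 (fully open); "finger_force": force on a finger pad.
Only numpy, scipy, OpenCV 4.12 (cv2) and the standard library are available. Lean on these libraries where they do the work, as an engineer would, in place of code of your own. Each camera call takes 0.05 s, during which the arm holds its last target. There are 200 camera calls.

TASK

Lay the long curved sherd in the middle of the turntable platter, under the light bar. Then, without pushing the platter itself, swing the loose-running lever back to its right-hand stop and work it to and fro, so that the ratchet carries the platter clockwise until its rim tab points at the fixed pointer. Finish with the lever back at its right-hand stop and the sherd still in the middle; leave the other two sherds where they lie.

Things in the scene. Friction and masses are not known exactly. Their poses are not given: they have to be found in the camera images.
- sherd_long: Long curved brown potsherd, 42 x 98 x 33 mm, 0.09 kg, the only long narrow one of three loose sherds; origin at the middle of its underside, z up, y along its 98 mm length. Its middle is up to 42 mm wide along x.
- sherd_wall: Bystander: broad flat brown potsherd, 76 x 83 x 18 mm; origin at the middle of its underside.
- sherd_rim: Bystander: broad flat brown potsherd, 76 x 68 x 19 mm; origin at the middle of its underside.
- stand: Fixed photo-turntable stand on the table; origin under the platter's axis at table height, z up, -x roughly towards the robot, +y to the left. Grey base board 340 mm wide (y), x from -70 to +100 mm, 12 mm thick. A steel bracket (16 mm wide, 52 mm high, 111 to 127 mm from the axis) stands at the left outside the rim, its pointer finger aimed at the axis.
- centre (a point): Middle of the platter's top face, 50 mm above the table. The platter is a grey disc of 170 mm diameter with a black rubber face, turning about a vertical axis. It is stiff (0.8 N m) and stays where it is left.
- tab (a point): Small bare-metal tab on the platter's rim (12 mm wide, reaching 98 mm from the axis); the point lies on its outer end, 95 mm from the axis, level with the platter's top. It turns with the platter.
- pointer (a point): Fixed point at the tip of the steel pointer finger at the left of the stand, 95 mm from the axis and level with the platter's top: the tab's point lies here when the tab is in line with the pointer.
- knob (a point): Point on the axis of the lever's upright black handle, 70 mm above the table, 170 mm from the platter's axis. The handle is 22 mm thick, 30 to 95 mm above the table, on the end of a flat steel lever (14 to 20 mm up) that sticks out from under the platter towards the robot. Swinging it takes about 0.5 to 1 N at the handle when loose, 5 to 8 N when it carries the platter.
- lever (a joint): Lever angle in rad about the platter's axis, growing clockwise seen from above (handle goes from the robot's right to its left). 0: right-hand stop, 34 degrees right of the stand's -x direction; 1.2: left-hand stop, 34 degrees left. Growing, its pawl catches one of 18 teeth (after at most 0.35 rad of lost motion) and it carries the platter; falling, it clicks loose and the platter stays.
- platter (a joint): Platter angle in rad, growing clockwise seen from above; 0: tab in line with the pointer. Starts at -1.0 to -1.6 (about two strokes of the lever). The lever cannot turn it back.
- light_bar (a point): Middle of the underside of the aluminium light bar that spans the platter, 217 mm above the table, part of the stand. The bar is 80 mm deep (stand x -40 to +40 mm), 300 mm wide along y and 25 mm thick, on two 16 mm posts at x = +30, y = +-155 mm. A tool must come in tilted, from the robot's side, to reach the platter's middle.
There are look-alikes about, which are no part of the job. Leave any pink look-alike of the sherd_long alone.

How it is judged:
By the outcome, as a careful person would: the job done as asked, in the order asked, and still so for the second after the job is handed in, with the robot touching nothing.
It also fails if it takes over 72 s, if anything falls off the work surface, if the arm or the gripper's body presses on something with over 40 N, if the wrist force passes 120 N, or if a joint passes its speed limit or range.

## Working session

There is one attempt and no reset: what is moved stays moved. The work goes in short steps, each a Python script; the robot and the scene stay as the last script left them, time stands still between calls to the robot, and variables do not carry over. Pictures are saved under pics/ and viewed, at most 13 in all, crops included, and the job is handed in when it is done.

```bash
ls; mkdir -p pics
cat > h.py <<'E'
import numpy as np, cv2
from rig import arm, open_jaws, close_gripper, kin, state, vision, job, nets
def ray(c,u,v):
    d=c["R"].T@np.array([(u-c["cx"])/c["fx"],(v-c["cy"])/c["fy"],1.]); return -c["R"].T@c["t"],d
def at(c,u,v,z):
    o,d=ray(c,u,v); return o+d*(z-o[2])/d[2]
def proj(c,X):
    p=c["R"]@np.asarray(X,float)+c["t"]; return np.array([c["fx"]*p[0]/p[2]+c["cx"],c["fy"]*p[1]/p[2]+c["cy"]])
E
python3 - <<'E'
from h import *
np.set_printoptions(precision=3,suppress=True)
for n in("top","side"):
    c=vision.read_camera(n); cv2.imwrite(f"pics/{n}0.png",c["pixels"])
    print(n,-c["R"].T@c["t"],c["R"].tolist(),c["fx"])
    for t in("sherd_long","sherd_wall","sherd_rim","stand","tab","knob"):
        print(t,[(np.round(b["extent"]).tolist(),round(b["score"],2)) for b in nets.boxes_of(c,t)])
s=state();print(s["clock"],arm.grip_point_offset,s["ee_rot"])
E
```

```text
pics
top [0.392 0.049 1.108] [[-0.020074842880774782, -0.9997850705840231, -0.005178158032670286], [-0.9849509161237802, 0.02066571921809195, -0.17159434977913704], [0.17166447946572425, 0.0016555018870674347, -0.9851540822649335]] 391.500069397452
sherd_long [([257.0, 224.0, 279.0, 253.0], 0.76), ([296.0, 263.0, 332.0, 282.0], 0.66)]
sherd_wall [([209.0, 212.0, 238.0, 244.0], 0.7)]
sherd_rim [([237.0, 176.0, 266.0, 205.0], 0.93)]
stand [([307.0, 113.0, 452.0, 226.0], 0.82)]
tab [([342.0, 152.0, 400.0, 189.0], 0.73)]
knob [([353.0, 190.0, 366.0, 224.0], 0.78), ([341.0, 150.0, 400.0, 188.0], 0.64)]
side [0.58  0.833 0.475] [[-0.9982707760364141, 0.05877737986868228, -0.0008229990450361027], [0.02319691223784351, 0.3810330778336236, -0.9242703591802918], [-0.05401260014371915, -0.9226911797629844, -0.381737640026899]] 361.06044977810416
sherd_long [([324.0, 272.0, 372.0, 295.0], 0.72), ([372.0, 242.0, 392.0, 264.0], 0.7)]
sherd_wall [([320.0, 307.0, 364.0, 346.0], 0.84)]
sherd_rim [([265.0, 288.0, 307.0, 317.0], 0.91)]
stand [([214.0, 132.0, 328.0, 264.0], 0.56), ([265.0, 288.0, 306.0, 320.0], 0.35)]
tab [([215.0, 134.0, 326.0, 262.0], 0.17)]
knob [([276.0, 202.0, 321.0, 234.0], 0.55)]
0.7 0.0188 [[-0.946  0.324 -0.   ]
 [ 0.324  0.946 -0.   ]
 [ 0.    -0.    -1.   ]]
```

Run:
```python
import cv2
a=cv2.imread("pics/top0.png")[100:300,190:460];cv2.imwrite("pics/topc.png",cv2.resize(a,None,fx=2.95,fy=2.95,interpolation=3))
b=cv2.imread("pics/side0.png")[110:350,190:430];cv2.imwrite("pics/sidec.png",cv2.resize(b,None,fx=2.5,fy=2.5,interpolation=3))
```

```text
(no output)
```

View pics/topc.png

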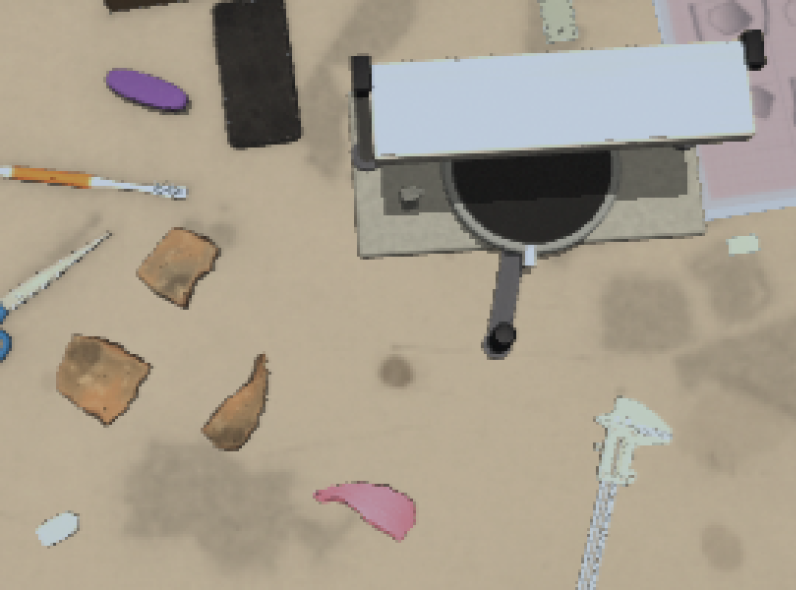

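View pics/sidec.png

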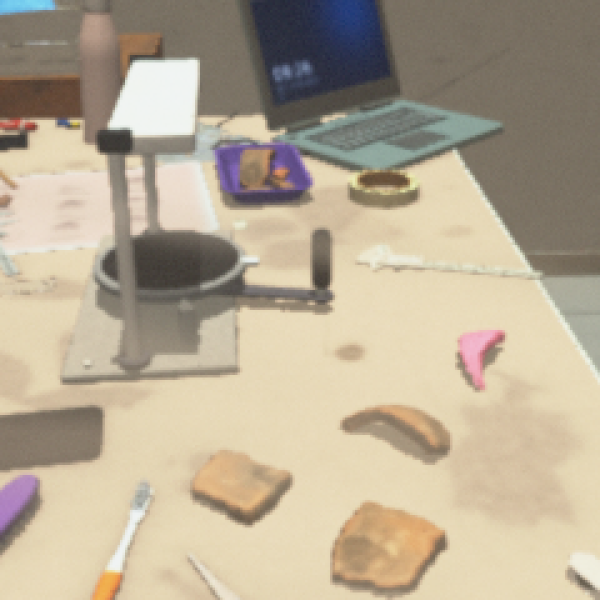

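The picture shows two long narrow pieces in the top view. The brown one at about (270,236) fits the description. The pink one at about (314,272) is the look-alike and stays. The lever is near the middle of its range with the knob at about (361,213), and the tab at about (370,186) points towards the robot.

Run:
```python
from h import *
np.set_printoptions(precision=3,suppress=True)
c=vision.read_camera("top"); s=vision.read_camera("side")
k=lambda u,v:(190+u/2.95,100+v/2.95)
FL=at(c,*k(361,257),.012);FR=at(c,*k(704,236),.012)
print("board",FL,FR,np.linalg.norm(FL-FR))
bl,br=at(c,*k(376,158),.242),at(c,*k(753,135),.242); bb=at(c,*k(373,66),.242)
print("bar",bl,br,bb,np.linalg.norm(bl-br))
ex=None
e=(FL-FR)/np.linalg.norm(FL-FR);e2=(bl-br)/np.linalg.norm(bl-br)
print("yaw board/bar",np.degrees(np.arctan2(-e[0],e[1])),np.degrees(np.arctan2(-e2[0],e2[1])))
for y,m,off in((e,(FL+FR)/2,.07),(e2,(bl+br)/2,.04)):
    x=np.array([y[1],-y[0],0]); print("origin",m+x*off)
kb=at(c,*k(505,331),.095);print("knob",kb,"tab",at(c,*k(530,262),.050))
sk=lambda u,v:(190+u/2.5,110+v/2.5)
print("knob side",at(s,*sk(321,232),.095))
# sherd
for cam,b,n in((c,(250,216,286,260),"t"),(s,(316,264,380,302),"s")):
    l,t,r,d=b; hsv=cv2.cvtColor(cam["pixels"],cv2.COLOR_BGR2HSV)[t:d,l:r]
    cv2.imwrite(f"pics/z{n}.png",cv2.resize(cam["pixels"][t:d,l:r],None,fx=9,fy=9,interpolation=3))
    m=np.zeros(cam["pixels"].shape[:2],np.uint8); q=np.full(m.shape,cv2.GC_BGD,np.uint8); q[t:d,l:r]=cv2.GC_PR_FGD
    cv2.grabCut(cam["pixels"],q,(l,t,r-l,d-t),np.zeros((1,65)),np.zeros((1,65)),6,cv2.GC_INIT_WITH_RECT)
    mm=((q==1)|(q==3)).astype(np.uint8)
    ct=max(cv2.findContours(mm,0,1)[0],key=cv2.contourArea)
    P=np.array([at(cam,*p[0],.018)[:2] for p in ct],np.float32)
    R=cv2.minAreaRect(P*1000);M=cv2.moments(ct);print(n,R,at(cam,M['m10']/M['m00'],M['m01']/M['m00'],.018),len(ct))
i=[cv2.imread(f"pics/z{n}.png") for n in "ts"];h=max(a.shape[0] for a in i)
i=[cv2.copyMakeBorder(a,0,h-a.shape[0],0,0,0) for a in i]
o=cv2.hconcat(i);cv2.imwrite("pics/z.png",cv2.resize(o,(min(800,o.shape[1]),int(o.shape[0]*min(1,800/o.shape[1])))))
```

```text
board [0.611 0.071 0.012] [ 0.624 -0.262  0.012] 0.3330314956867342
bar [0.643 0.053 0.242] [ 0.655 -0.24   0.242] [0.718 0.054 0.242] 0.29370529197300566
yaw board/bar 2.362202863328326 2.3766594895881124
origin [ 0.687 -0.092  0.012]
origin [ 0.689 -0.092  0.242]
knob [ 0.525 -0.057  0.095] tab [ 0.595 -0.087  0.05 ]
knob side [ 0.524 -0.045  0.095]
t ((469.36883544921875, 182.63807678222656), (41.514373779296875, 95.62749481201172), 50.497798919677734) [0.464 0.189 0.018] 74
s ((470.7895202636719, 197.8528289794922), (63.658199310302734, 94.96888732910156), 53.28523635864258) [0.471 0.202 0.018] 95
```

View pics/z.png

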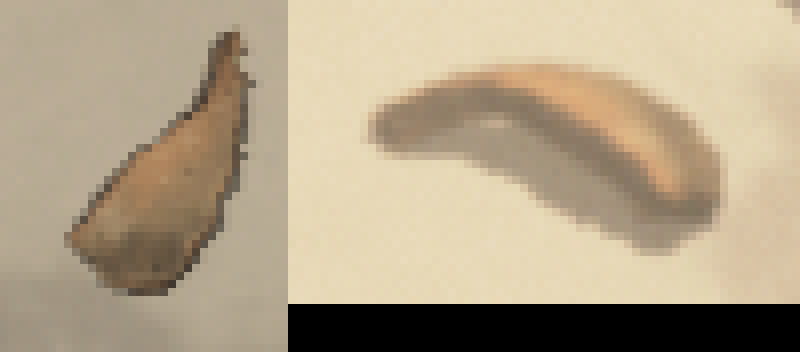

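The enlarged crop confirms the target: a brown, long, narrow arched sherd with its wide end towards the robot. The rectangle fit gives 42 x 96 mm, centre (0.469, 0.183) and length azimuth about -39°. The stand fits agree: axis at (0.688, -0.092), yaw 2.4°, and the tab radius comes out at 93 mm as expected.

```bash
cat >> h.py <<'E'
C=np.array([.688,-.092,0.]); YAW=np.radians(2.37)
S=np.array([.469,.183,0.]); G=arm.grip_point_offset
def Rt(az,tilt,flip=1):
    a=np.array([np.cos(az)*np.sin(tilt),np.sin(az)*np.sin(tilt),-np.cos(tilt)])
    y=flip*np.array([-np.sin(az),np.cos(az),0]); return np.column_stack([np.cross(y,a),y,a])
E
python3 - <<'E'
from h import *
np.set_printoptions(precision=2,suppress=True)
r=np.radians
def ck(n,gp,R):
    p=gp-G*0+G*R[:,2]; q=kin.ik(p,R); return q
for f in(1,-1):
  for t in(35,40,45,50):
    for nm,az,gp in(("pick",-39,S+[0,0,.024]),("pickup",-39,S+[0,0,.12]),("place",2,C+[0,0,.075]),("place-15",-15,C+[0,0,.075]),("place15",17,C+[0,0,.075])):
        q=ck(nm,gp,Rt(r(az),r(t),f)); print(f,t,nm,q if q is None else np.array(q))
for f in(1,-1):
  for L in(0,.6,1.2):
    a=YAW+np.pi+.6-L  # direction of knob from axis
    k=C+.17*np.array([np.cos(a),np.sin(a),0])
    for t in(0,20):
        R=Rt(a-np.pi,r(t),f);q=kin.ik(k+[0,0,.07]+G*R[:,2],R);print("lev",f,L,t,k,q if q is None else np.array(q))
E
```

```text
1 35 pick [-1.37  0.52  0.5   2.31  0.8   0.52 -0.76]
1 35 pickup [-1.35  0.28  0.46  2.27  0.74  0.77 -0.59]
1 35 place [ 0.61  0.48 -0.64  2.14  1.65  0.2   0.13]
1 35 place-15 [ 0.19  0.42 -0.29  2.16  1.64  0.29 -0.29]
1 35 place15 [ 1.01  0.68 -1.05  2.08  1.24  0.29  0.96]
1 40 pick [-1.43  0.57  0.51  2.32  0.89  0.56 -0.91]
1 40 pickup [-1.41  0.33  0.47  2.29  0.81  0.8  -0.72]
1 40 place [ 0.77  0.55 -0.82  2.19  2.13  0.31 -0.28]
1 40 place-15 [-0.11  0.41  0.04  2.24  2.3   0.27 -1.01]
1 40 place15 [ 1.    0.66 -0.99  2.13  1.73  0.17  0.49]
1 45 pick [-1.49  0.63  0.51  2.32  0.95  0.61 -1.03]
1 45 pickup [-1.48  0.38  0.49  2.3   0.87  0.83 -0.83]
1 45 place [ 0.93  0.66 -1.01  2.24  2.32  0.47 -0.36]
1 45 place-15 [-0.02  0.44 -0.09  2.29  2.44  0.43 -1.15]
1 45 place15 [ 1.05  0.7  -1.01  2.18  2.45  0.19 -0.18]
1 50 pick [-1.53  0.7   0.51  2.32  0.98  0.65 -1.13]
1 50 pickup [-1.54  0.44  0.51  2.31  0.92  0.86 -0.93]
1 50 place [ 0.38  0.49 -0.33  2.32  3.13  0.51 -1.36]
1 50 place-15 [ 0.01  0.47 -0.14  2.33  2.54  0.6  -1.25]
1 50 place15 [ 1.09  0.75 -1.02  2.22
[... 1297 characters left out ...]
75  2.03]
lev 1 0.6 20 [ 0.52 -0.1   0.  ] [-0.54  0.29  0.74  2.35 -0.87  0.34  2.55]
lev 1 1.2 0 [ 0.54 -0.    0.  ] [-0.57  0.43  0.57  2.04 -0.33  0.76  1.22]
lev 1 1.2 20 [ 0.54 -0.    0.  ] [-0.75  0.31  0.53  2.27  0.27  0.37  0.51]
lev -1 0 0 [ 0.55 -0.19  0.  ] [-0.52  0.7   1.05  1.97 -0.76  0.94 -0.01]
lev -1 0 20 [ 0.55 -0.19  0.  ] [-0.09  0.46  0.63  2.1  -0.94  0.74  0.28]
lev -1 0.6 0 [ 0.52 -0.1   0.  ] [-0.79  0.71  1.2   2.1  -0.84  0.94 -0.65]
lev -1 0.6 20 [ 0.52 -0.1   0.  ] [-0.61  0.31  0.84  2.35 -0.96  0.37 -0.5 ]
lev -1 1.2 0 [ 0.54 -0.    0.  ] [-0.96  0.75  1.21  2.06 -0.87  0.98 -1.41]
lev -1 1.2 20 [ 0.54 -0.    0.  ] [-1.22  0.62  1.22  2.29 -0.86  0.46 -1.53]
```

Run:
```python
from h import *
np.set_printoptions(precision=3,suppress=True)
az=np.radians(-39);R=Rt(az,np.radians(45),1)
d=np.array([np.cos(az),np.sin(az),0])
gp=S-.006*d+[0,0,.024]; p=gp+G*R[:,2]
arm.move_ptp(p-.11*R[:,2],R)
print(state()["clock"])
print(arm.move_straight(p,feed=.12,max_force=15))
close_gripper(20); s=state(); print("w",s["gripper_width"]*94,s["finger_force"],s["tcp_pos"],p)
arm.move_straight(p+[0,0,.09],feed=.15)
s=state(); print("w",s["gripper_width"]*94,s["finger_force"],s["wrist_force"],s["clock"])
c=vision.read_camera("side");cv2.imwrite("pics/g1.png",cv2.resize(c["pixels"][150:340,250:490],None,fx=2.5,fy=2.5))
```

```text
2.425
False
w 28.269841997481837 20.03074913547607 [0.476 0.179 0.012] [0.475 0.178 0.011]
w 0.6710247305365374 0.0 [-0.489  0.08  -0.602] 5.325
```

View pics/g1.png

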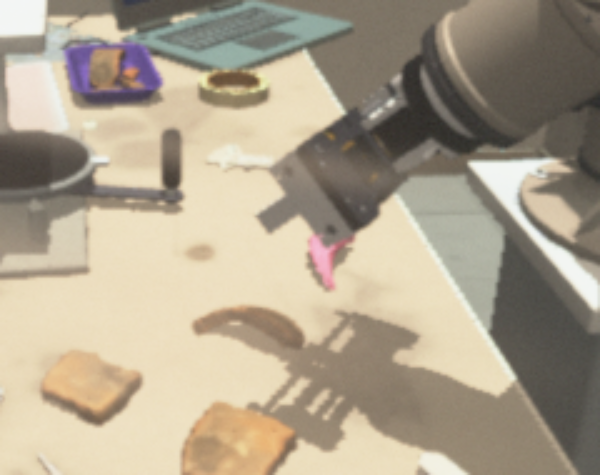

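The side view shows the sherd still on the table with the gripper empty above it. It slipped out of a 28 mm wide grip, which is too narrow. I'll remeasure the outline and its width profile.

Run:
```python
from h import *
np.set_printoptions(precision=1,suppress=True,linewidth=150)
open_jaws(); p=state()["tcp_pos"]; R=np.array(state()["ee_rot"]); arm.move_straight(p-.12*R[:,2]-np.array([.04,0,0]),feed=.3)
c=vision.read_camera("top")
b=[x["extent"] for x in nets.boxes_of(c,"sherd_long")]; print(b)
e=min(b,key=lambda x:abs((x[0]+x[2])/2-268)); l,t,r,d=[int(v) for v in (e[0]-5,e[1]-5,e[2]+5,e[3]+5)]
cr=cv2.resize(c["pixels"][t:d,l:r],None,fx=8,fy=8,interpolation=cv2.INTER_CUBIC)
q=np.zeros(cr.shape[:2],np.uint8)
cv2.grabCut(cr,q,(24,24,cr.shape[1]-48,cr.shape[0]-48),np.zeros((1,65)),np.zeros((1,65)),6,cv2.GC_INIT_WITH_RECT)
m=((q==1)|(q==3)).astype(np.uint8)
ct=max(cv2.findContours(m,0,1)[0],key=cv2.contourArea)
o=cr.copy();cv2.drawContours(o,[ct],-1,(0,255,0),1);cv2.imwrite("pics/g2.png",o)
P=np.array([at(c,l+(x[0][0]+.5)/8-.5,t+(x[0][1]+.5)/8-.5,.018)[:2]*1000 for x in ct],np.float32)
rc=cv2.minAreaRect(P);print(rc);np.save("P.npy",P)
for az in(-39,-33,-27):
    a=np.radians(az);D=np.array([np.cos(a),np.sin(a)]);N=np.array([-D[1],D[0]])
    Q=(P-np.array(rc[0]))@np.column_stack([D,N]);print(az,Q.min(0),Q.max(0))
    for s in range(-48,50,8):
        w=Q[abs(Q[:,0]-s)<2,1]
        if len(w):print(s,w.min(),w.max(),w.max()-w.min())
```

```text
[[298.0, 263.6, 333.2, 282.0], [254.6, 221.6, 281.4, 255.0]]
((468.4970397949219, 181.51333618164062), (45.35578918457031, 99.82234954833984), 55.8714714050293)
-39 [-49.7 -24.2] [48.3 26.3]
-48 -12.951991505098972 17.807498489498776 30.75948999459775
-40 -22.273273126839815 18.396710574393744 40.66998370123356
-32 -23.520752666399858 19.698194804197232 43.21894747059709
-24 -24.210081869818502 20.564837287994955 44.77491915781346
-16 -23.189764496244166 20.60966137035463 43.799425866598796
-8 -23.21830395648913 20.110512549774892 43.32881650626402
0 -19.947208529687142 17.90316055990986 37.850369089597
8 -15.914922637898341 17.17210685485353 33.087029492751874
16 -10.920230915545067 17.105582411358153 28.02581332690322
24 -4.879608604685773 20.065858334093686 24.94546693877946
32 1.4556485789919278 25.13333487081053 23.677686291818603
40 8.306526619048642 26.28937906150811 17.982852442459468
48 17.940549630628883 24.240526205744864 6.299976575115981
-33 [-50.  -22.4] [50.2 23.2]
-48 -9.824387728827471 18.68859383277304 28.512981561600512
-40 -18.67214763534635 22.972308191268283 41.
[... 770 characters left out ...]
17926 27.323351412638967 42.99034313381823
-32 -18.154298293924658 25.963887019614578 44.118185313539236
-24 -18.779223183699315 25.85951537644857 44.638738560147885
-16 -20.962422650316245 24.799346420538303 45.76176907085455
-8 -19.564999586054537 23.120317414764447 42.68531700081898
0 -16.914544550748957 20.652978615399157 37.56752316614811
8 -16.446814012638388 16.138402225261416 32.5852162378998
16 -12.378367624107073 14.601126907041712 26.979494531148784
24 -8.61179206120355 13.54938133122359 22.161173392427138
32 -4.206641046898049 15.786343857847521 19.99298490474557
40 -0.26133294867677503 17.547207595325776 17.80854054400255
48 4.3266503874273035 16.949563415600203 12.6229130281729
```

View pics/g2.png

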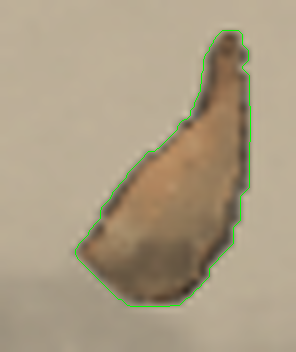

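The outline shows parallel sides 16 to 28 mm behind the centre, towards the wide end. I'll grasp there.

Run:
```python
from h import *
np.set_printoptions(precision=3,suppress=True)
az=np.radians(-37);R=Rt(az,np.radians(45),1)
d=np.array([np.cos(az),np.sin(az),0]);n=np.array([-d[1],d[0],0])
gp=np.array([.4685,.1815,.0225])-.025*d-.0015*n; p=gp+G*R[:,2]
arm.move_ptp(p-.11*R[:,2],R)
print(arm.move_straight(p,feed=.12,max_force=15))
close_gripper(30); s=state(); print("w",s["gripper_width"]*94,s["finger_force"],s["tcp_pos"],p)
arm.move_straight(p+[0,0,.09],feed=.12)
s=state(); print("w",s["gripper_width"]*94,s["finger_force"],s["wrist_force"],s["clock"])
c=vision.read_camera("side");cv2.imwrite("pics/g3.png",cv2.resize(c["pixels"][150:340,250:490],None,fx=3,fy=3))
```

```text
False
w 17.620742349269538 28.683791045914404 [0.459 0.188 0.01 ] [0.458 0.187 0.009]
w 0.49000394741310016 0.0 [-0.214 -0.538 -0.185] 11.2333
```

View pics/g3.png

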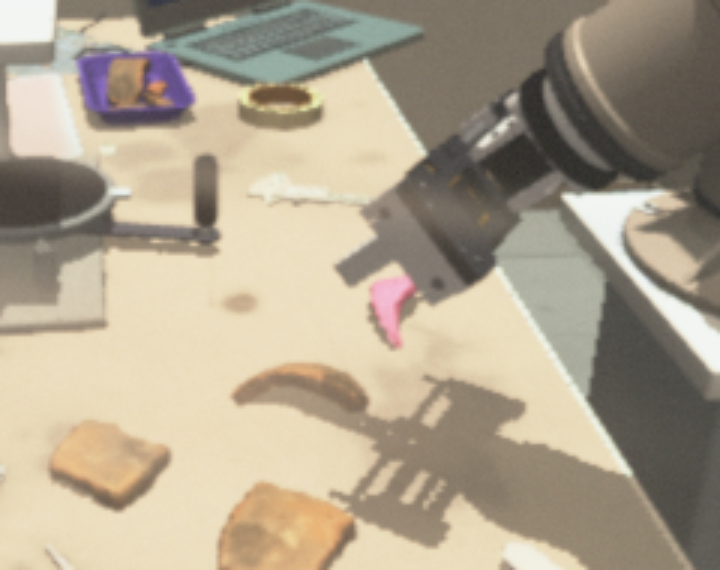

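The sherd is still on the table near (350,278) in the full side image. It slipped again, at 17.6 mm. I'll grasp its middle instead and put before and after pictures in one composite to see why.

```bash
cat >> h.py <<'E'
def outline():
    c=vision.read_camera("top"); b=[x["extent"] for x in nets.boxes_of(c,"sherd_long")]
    e=min(b,key=lambda x:abs((x[0]+x[2])/2-268)+abs((x[1]+x[3])/2-238)); l,t,r,d=[int(v) for v in (e[0]-5,e[1]-5,e[2]+5,e[3]+5)]
    cr=cv2.resize(c["pixels"][t:d,l:r],None,fx=8,fy=8,interpolation=cv2.INTER_CUBIC)
    q=np.zeros(cr.shape[:2],np.uint8)
    cv2.grabCut(cr,q,(24,24,cr.shape[1]-48,cr.shape[0]-48),np.zeros((1,65)),np.zeros((1,65)),6,cv2.GC_INIT_WITH_RECT)
    ct=max(cv2.findContours(((q==1)|(q==3)).astype(np.uint8),0,1)[0],key=cv2.contourArea)
    return c,np.array([at(c,l+(x[0][0]+.5)/8-.5,t+(x[0][1]+.5)/8-.5,.018)[:2]*1000 for x in ct],np.float32)
E
python3 - <<'E'
from h import *
np.set_printoptions(precision=3,suppress=True)
open_jaws(); p=state()["tcp_pos"]; R=np.array(state()["ee_rot"]); arm.move_straight(p-.1*R[:,2]-np.array([.04,0,0]),feed=.3)
c,P=outline(); (cx,cy),wh,an=cv2.minAreaRect(P); print(cx,cy,wh,an)
az=np.radians(-37)
O=np.array([cx/1000,cy/1000,0]);np.save("O.npy",O)
R=Rt(az,np.radians(45),1);d=np.array([np.cos(az),np.sin(az),0]);n=np.array([-d[1],d[0],0])
gp=O-.014*d-.001*n+[0,0,.0225]; p=gp+G*R[:,2]
arm.move_ptp(p-.09*R[:,2],R)
arm.move_straight(p,feed=.12,max_force=15)
I=[vision.read_camera("side")["pixels"][225:325,300:420]]
close_gripper(40); s=state(); print("w",s["gripper_width"]*94,s["finger_force"],s["tcp_pos"],p)
I+=[vision.read_camera("side")["pixels"][225:325,300:420]]
T=vision.read_camera("top")["pixels"][190:290,220:340]
arm.move_straight(p+[0,0,.02],feed=.05)
I+=[vision.read_camera("side")["pixels"][225:325,300:420]]
s=state(); print("w",s["gripper_width"]*94,s["finger_force"],s["wrist_force"],s["clock"])
o=cv2.vconcat([cv2.hconcat(I[:2]),cv2.hconcat([I[2],T])]);cv2.imwrite("pics/g4.png",cv2.resize(o,None,fx=3,fy=3,interpolation=3))
E
```

```text
466.7725830078125 176.7763671875 (45.76636505126953, 98.99307250976562) 68.02969360351562
w 24.457072596306425 39.408866826343 [0.468 0.177 0.011] [0.466 0.176 0.009]
w 0.7587533515455036 0.0 [ 0.045  0.993 -0.214] 16.75
```

View pics/g4.png

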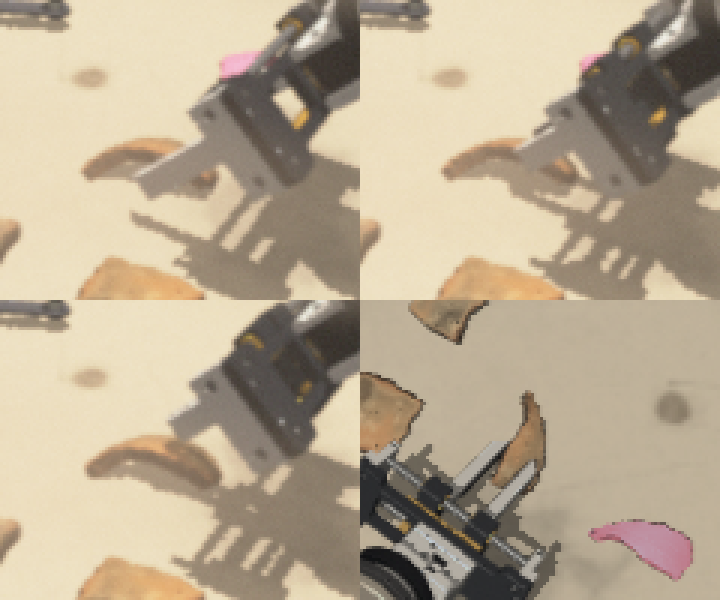

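The composite shows why it slipped. At 45° of tilt the fingertips ride over the low, dome-like edges and squeeze only the tapering part. I'll use less tilt, with the tips right down at the table, and take the heading from image moments.

```bash
cat >> h.py <<'E'
def pca(P):
    m=cv2.moments(P.reshape(-1,1,2)); c=np.array([m['m10'],m['m01']])/m['m00']
    a=.5*np.arctan2(2*m['mu11'],m['mu20']-m['mu02'])
    return c,a
E
python3 - <<'E'
from h import *
np.set_printoptions(precision=3,suppress=True)
open_jaws(); p=state()["tcp_pos"]; R=np.array(state()["ee_rot"]); arm.move_straight(p-.13*R[:,2]-np.array([.03,0,0]),feed=.3)
P0=np.load("P.npy"); c0,a0=pca(P0); _,P=outline(); c,a=pca(P); print(c0,np.degrees(a0),c,np.degrees(a),cv2.contourArea(P0),cv2.contourArea(P),cv2.minAreaRect(P))
da=a-a0; Q=np.array([[np.cos(da),-np.sin(da)],[np.sin(da),np.cos(da)]])
O=np.r_[(c+Q@(np.array([468.5,181.5])-c0))/1000,0]; az=np.radians(-37)+da
print("O",O,np.degrees(az)); np.save("O.npy",O)
D=np.array([np.cos(az),np.sin(az)]);N=np.array([-D[1],D[0]]);W=(P-O[:2]*1000)@np.column_stack([D,N])
for s in range(-48,50,12):
    w=W[abs(W[:,0]-s)<2.5,1]; print(s,w.min() if len(w) else 0,w.max() if len(w) else 0)
np.save("az.npy",az)
for t in(15,20,25,30):
    R=Rt(az,np.radians(t)); print(t,kin.ik(O-.015*np.r_[D,0]+[0,0,.02]+G*R[:,2],R))
E
```

```text
[463.161 188.004] -26.57304271354898 [459.073 179.723] -16.96389770999948 3064.4397260630503 2883.6414083749987 ((465.0015869140625, 174.2605438232422), (45.46398162841797, 95.8969497680664), 66.3237075805664)
O [0.465 0.174 0.   ] -27.390854996450503
-48 -4.187674136077964 18.05383183522081
-36 -23.51871237954171 19.224059803741003
-24 -24.562105197808204 20.64771776713833
-12 -22.940950560048616 21.04228879819142
0 -18.379774984025566 18.04093957025331
12 -12.222996553878259 16.32715769097013
24 -6.0399150765256895 19.439954779692314
36 3.312371244592164 25.08334328634501
48 19.171299036003894 22.32798097586191
15 [-1.093  0.378  0.464  2.313  0.194  0.384  0.25 ]
20 [-1.148  0.38   0.446  2.348  0.485  0.363 -0.094]
25 [-1.252  0.404  0.487  2.382  0.723  0.357 -0.394]
30 [-1.373  0.449  0.55   2.411  0.916  0.358 -0.656]
```

Run:
```python
from h import *
np.set_printoptions(precision=3,suppress=True)
O=np.load("O.npy");az=float(np.load("az.npy"))
R=Rt(az,np.radians(25),1);d=np.array([np.cos(az),np.sin(az),0]);n=np.array([-d[1],d[0],0])
p=O-.016*d-.0018*n+[0,0,.0045]
arm.move_ptp(p+[0,0,.07],R)
print(arm.move_straight(p,feed=.1,max_force=12))
I=[vision.read_camera("side")["pixels"][225:325,300:420]]
close_gripper(30); s=state(); print("w",s["gripper_width"]*94,s["finger_force"],s["tcp_pos"],p)
I+=[vision.read_camera("side")["pixels"][225:325,300:420]]
T=vision.read_camera("top")["pixels"][190:290,220:340]
p1=np.array(s["tcp_pos"]);arm.move_straight(p1+[0,0,.06],feed=.08)
I+=[vision.read_camera("side")["pixels"][225:325,300:420]]
s=state(); print("w",s["gripper_width"]*94,s["finger_force"],s["wrist_force"],s["clock"])
o=cv2.vconcat([cv2.hconcat(I[:2]),cv2.hconcat([I[2],T])]);cv2.imwrite("pics/g5.png",cv2.resize(o,None,fx=3,fy=3,interpolation=3))
```

```text
False
w 17.655233483148322 29.93419866892509 [0.451 0.181 0.005] [0.45  0.18  0.004]
w 0.27536028300973275 0.0 [ 0.661 -0.668  0.082] 22.8667
```

View pics/g5.png

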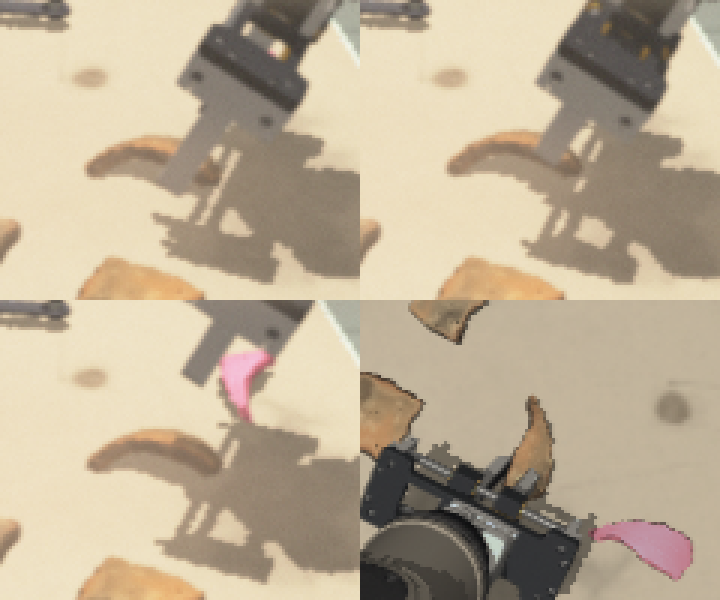

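Run:
```python
from h import *
g=cv2.imread("pics/g5.png"); T=g[300:600,360:720]; Sd=g[0:300,360:720]
c=vision.read_camera("top"); s=vision.read_camera("side")
P0=np.load("P.npy");O=np.load("O.npy");az=float(np.load("az.npy"))
da=az-np.radians(-37);Q=np.array([[np.cos(da),-np.sin(da)],[np.sin(da),np.cos(da)]])
P=(P0-[468.5,181.5])@Q.T/1000+O[:2]
n=np.array([-np.sin(az),np.cos(az),0]);R=Rt(az,np.radians(25));tcp=np.array([.451,.181,.005])
out=[]
for img,cam,o,zz in((T,c,(220,190),.01),(Sd,s,(300,225),0)):
    im=cv2.resize(img,None,fx=8/3,fy=8/3,interpolation=3)
    f=lambda X:tuple(int(v) for v in (proj(cam,X)-o+.5)*8)
    cv2.polylines(im,[np.array([f([*q,zz]) for q in P])],True,(0,255,0),1)
    for sg in(-1,1):
        a=tcp+sg*.0088*n
        for e in(-1,1):cv2.line(im,f(a+e*.008*R[:,0]),f(a-.04*R[:,2]+e*.008*R[:,0]),(0,0,255),1)
    u,v=f([*O[:2],.01]);u=min(max(u,200),im.shape[1]-200);v=min(max(v,200),im.shape[0]-200);out.append(im[v-200:v+200,u-200:u+200])
cv2.imwrite("pics/g6.png",cv2.hconcat(out))
```

View pics/g6.png

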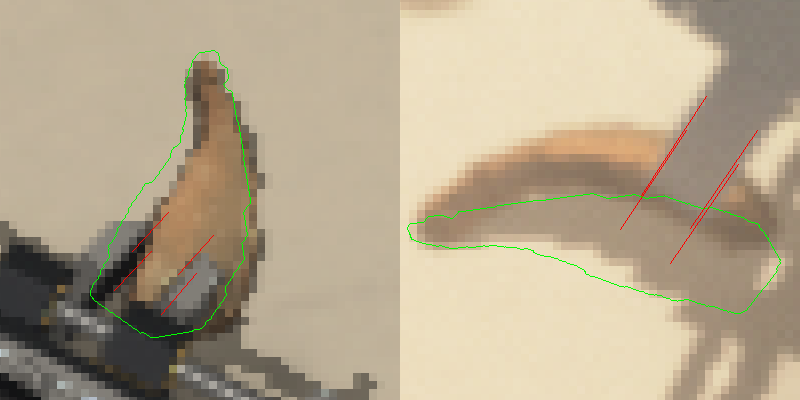

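The overlay shows the real fingertips about 10 mm higher than I assumed: there is a gap to their shadow, and the right finger lies on top of the sherd. The grips only pinched the top of the dome. This time I'll feel for the table with the tips before closing.

```bash
cat > pick.py <<'E'
from h import *
import sys
np.set_printoptions(precision=3,suppress=True)
open_jaws(); p=state()["tcp_pos"]; R=np.array(state()["ee_rot"]); arm.move_straight(np.array(p)-.07*R[:,2]-np.array([.04,0,0]),feed=.3)
P0=np.load("P.npy"); c0,a0=pca(P0); _,P=outline(); c,a=pca(P)
da=a-a0; Q=np.array([[np.cos(da),-np.sin(da)],[np.sin(da),np.cos(da)]])
O=np.r_[(c+Q@(np.array([468.5,181.5])-c0))/1000,0]; az=np.radians(-37)+da
print("O",O,np.degrees(az),cv2.contourArea(P)); np.save("O.npy",O); np.save("az.npy",az)
T=np.radians(35);R=Rt(az,T,1);d=np.array([np.cos(az),np.sin(az),0]);n=np.array([-d[1],d[0],0])
p=O-.010*d-.0018*n+[0,0,.006]
arm.move_ptp(p+[0,0,.06],R); arm.move_straight(p,feed=.15,max_force=15)
print("contact",arm.move_straight(p-[0,0,.03],feed=.05,max_force=5)); s=state();print(s["tcp_pos"],s["wrist_force"])
arm.move_straight(np.array(s["tcp_pos"])+[0,0,.0015],feed=.05)
close_gripper(30); s=state(); print("w",s["gripper_width"]*94,s["finger_force"],s["tcp_pos"])
np.save("grasp.npy",np.array(s["tcp_pos"]))
arm.move_straight(np.array(s["tcp_pos"])+[0,0,.06],feed=.1)
s=state(); print("w",s["gripper_width"]*94,s["finger_force"],s["wrist_force"],s["clock"])
E
python3 pick.py
```

```text
O [0.462 0.168 0.   ] -21.03178323855603 2527.3064850138035
contact True
[ 0.453  0.17  -0.013] [-5.259  0.654 15.517]
w 40.66561289599251 29.829944526827603 [ 0.453  0.17  -0.012]
w 40.67148241543623 29.799244822352193 [ 0.385 -0.158 -0.543] 28.8667
```

The grip holds at 40.7 mm, matching the sherd's width. The reported TCP sits about 18 mm beyond the real tip. Since I place relative to the grasp pose, that offset cancels.

```bash
cat > place.py <<'E'
from h import *
np.set_printoptions(precision=3,suppress=True)
O=np.load("O.npy");az=float(np.load("az.npy"));g=np.load("grasp.npy")
azp=np.radians(-15);da=azp-az
Q=np.array([[np.cos(da),-np.sin(da),0],[np.sin(da),np.cos(da),0],[0,0,1]])
R=Rt(azp,np.radians(35),1);d=np.array([np.cos(azp),np.sin(azp),0])
t=C+[0,0,.05]+Q@(g-O)
p=np.array(state()["tcp_pos"])
arm.move_straight(p+[0,0,.06],feed=.25)
arm.move_ptp(t-.2*d+[0,0,.075],R); print(state()["clock"],state()["gripper_width"]*94)
arm.move_straight(t+[0,0,.075],feed=.2)
arm.move_straight(t+[0,0,.012],feed=.15)
print(arm.move_straight(t-[0,0,.006],feed=.04,max_force=4)); s=state();print(np.array(s["tcp_pos"])-t,s["wrist_force"],s["gripper_width"]*94)
open_jaws()
arm.move_straight(np.array(s["tcp_pos"])+[0,0,.05]-.05*d,feed=.25)
arm.move_straight(t-.22*d+[0,0,.13],feed=.3)
print(state()["clock"])
c=vision.read_camera("side");b=[x for x in nets.boxes_of(c,"sherd_long")];print([(np.round(x["extent"]),x["score"]) for x in b],proj(c,C+[0,0,.05]),proj(c,C+[0,0,.065]))
cv2.imwrite("pics/p1.png",c["pixels"])
E
python3 place.py
```

```text
Traceback (most recent call last):
  File "place.py", line 10, in <module>
    arm.move_ptp(t-.2*d+[0,0,.075],R); print(state()["clock"],state()["gripper_width"]*94)
    ~~~~~~~~~~~~^^^^^^^^^^^^^^^^^^^^^
rig.PlanningError: the arm cannot take that pose within its joint ranges
```

Run:
```python
from h import *
np.set_printoptions(precision=2,suppress=True)
O=np.load("O.npy");az=float(np.load("az.npy"));g=np.load("grasp.npy");print(state()["clock"],state()["gripper_width"]*94)
for a in(-15,-25,-35,-5,10):
  azp=np.radians(a);da=azp-az;Q=np.array([[np.cos(da),-np.sin(da),0],[np.sin(da),np.cos(da),0],[0,0,1]])
  R=Rt(azp,np.radians(35),1);d=np.array([np.cos(azp),np.sin(azp),0]);t=C+[0,0,.05]+Q@(g-O)
  for b,h in((.2,.075),(.15,.075),(.12,.075),(.08,.075),(0,.075),(0,0)):
    q=kin.ik(t-b*d+[0,0,h],R);print(a,b,h,None if q is None else np.array(q))
```

```text
29.2583 40.97552282301143
-15 0.2 0.075 None
-15 0.15 0.075 None
-15 0.12 0.075 [-0.06  0.11 -0.13  2.42  1.41  0.27 -0.2 ]
-15 0.08 0.075 [-0.04  0.17 -0.1   2.34  1.37  0.25 -0.11]
-15 0 0.075 [ 0.03  0.28 -0.11  2.18  1.19  0.23  0.12]
-15 0 0 [ 0.04  0.42 -0.12  2.22  1.94  0.25 -0.63]
-25 0.2 0.075 None
-25 0.15 0.075 [-0.17  0.12 -0.22  2.41  1.25  0.49 -0.36]
-25 0.12 0.075 [-0.14  0.16 -0.19  2.37  1.26  0.46 -0.31]
-25 0.08 0.075 [-0.11  0.2  -0.16  2.3   1.26  0.43 -0.24]
-25 0 0.075 [-0.05  0.3  -0.11  2.16  1.18  0.38 -0.07]
-25 0 0 [-0.09  0.44 -0.07  2.2   1.64  0.35 -0.55]
-35 0.2 0.075 [-0.33  0.15 -0.3   2.37  1.08  0.71 -0.54]
-35 0.15 0.075 [-0.26  0.19 -0.24  2.32  1.12  0.66 -0.46]
-35 0.12 0.075 [-0.23  0.22 -0.21  2.28  1.13  0.63 -0.42]
-35 0.08 0.075 [-0.19  0.25 -0.18  2.23  1.14  0.59 -0.35]
-35 0 0.075 [-0.11  0.33 -0.11  2.11  1.12  0.53 -0.2 ]
-35 0 0 [-0.17  0.46 -0.05  2.15  1.4   0.46 -0.53]
-5 0.2 0.075 None
-5 0.15 0.075 [ 0.96  0.14 -1.    2.44  1.55  0.16 -0.  ]
-5 0.12 0.075 [ 0.92  0.21 -0.98  2.39  1.5   0.22  0.06]
-5 0.08 0.075 [ 0.62  0.22 -0.67  2.32  1.42  0.18  0.13]
-5 0 0.075 [ 0.45  0.32 -0.49  2.17  1.2   0.2   0.38]
-5 0 0 [ 0.58  0.5  -0.67  2.2   1.89  0.32 -0.24]
10 0.2 0.075 None
10 0.15 0.075 None
10 0.12 0.075 None
10 0.08 0.075 [ 1.22  0.42 -1.15  2.26  0.96  0.2   1.06]
10 0 0.075 [ 1.    0.5  -1.04  2.11  1.03  0.27  0.96]
10 0 0 [ 1.01  0.71 -1.08  2.15  1.65  0.37  0.46]
```

```bash
cat > place.py <<'E'
from h import *
np.set_printoptions(precision=3,suppress=True)
O=np.load("O.npy");az=float(np.load("az.npy"));g=np.load("grasp.npy")
azp=np.radians(-15);da=azp-az
Q=np.array([[np.cos(da),-np.sin(da),0],[np.sin(da),np.cos(da),0],[0,0,1]])
R=Rt(azp,np.radians(35),1);d=np.array([np.cos(azp),np.sin(azp),0])
t=C+[0,0,.05]+Q@(g-O)
arm.move_ptp(t-.12*d+[0,0,.065],R); print(state()["clock"],state()["gripper_width"]*94)
arm.move_straight(t+[0,0,.012],feed=.18)
print(arm.move_straight(t-[0,0,.008],feed=.04,max_force=4)); s=state();print(np.array(s["tcp_pos"])-t,s["wrist_force"],s["gripper_width"]*94)
open_jaws()
arm.move_straight(np.array(s["tcp_pos"])-.05*R[:,2],feed=.25)
arm.move_straight(t-.12*d+[0,0,.075],feed=.3)
print(state()["clock"])
c=vision.read_camera("side");b=[x for x in nets.boxes_of(c,"sherd_long")];print([(np.round(x["extent"]),x["score"]) for x in b],proj(c,C+[0,0,.05]),proj(c,C+[0,0,.065]))
cv2.imwrite("pics/p1.png",cv2.resize(c["pixels"][130:290,180:400],None,fx=3.5,fy=3.5))
E
python3 place.py
```

```text
30.2583 40.827709958225746
True
[ 0.     0.001 -0.001] [ 0.177 -0.505  2.912] 40.319452241279045
33.3917
[(array([374., 243., 390., 265.]), 0.77), (array([240., 203., 280., 216.]), 0.69)] [258.898 212.388] [258.563 207.489]
```

View pics/p1.png

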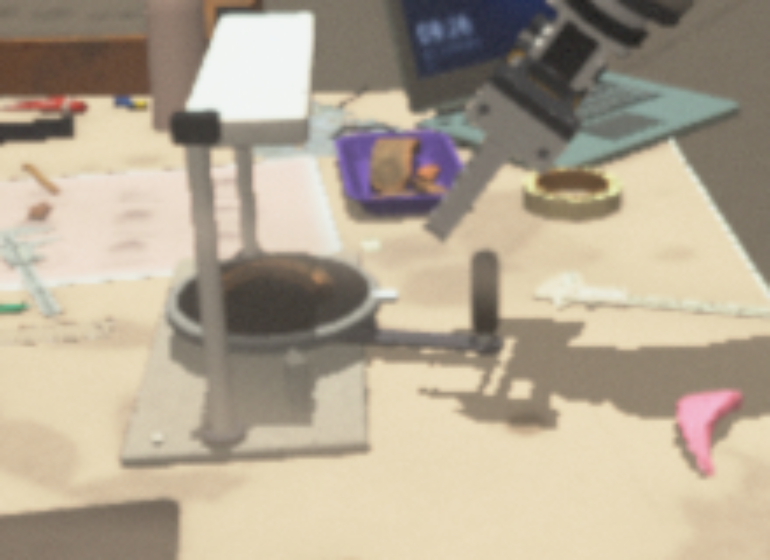

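The side view shows the sherd lying across the middle of the platter, box centre at (260,210) against (259,210) predicted. The gripper is clear. Next is the lever.

```bash
cat >> h.py <<'E'
RL=Rt(YAW,0.,1)
def kn(L,z,r=.17):
    a=YAW+np.pi+.6-L; return C+r*np.array([np.cos(a),np.sin(a),0])+[0,0,z]
def lev():
    v=np.array(state()["tcp_pos"])-C; return (YAW+np.pi+.6-np.arctan2(v[1],v[0])+np.pi)%(2*np.pi)-np.pi
def swing(L,z,n=3,feed=.18,mf=None):
    for l in np.linspace(lev(),L,n+1)[1:]:
        if arm.move_straight(kn(l,z),feed=feed,max_force=mf): return True
    return False
def prof(c,rs=(.0895,.092,.0945,.097)):
    ps=np.arange(-1.8,.3,.01); im=cv2.cvtColor(c if isinstance(c,np.ndarray) else c["pixels"],cv2.COLOR_BGR2GRAY).astype(np.float32)
    return ps,im
def sample(cam,img,ps,rs=(.0905,.0925,.0945)):
    g=cv2.cvtColor(img,cv2.COLOR_BGR2GRAY).astype(np.float32); out=[]
    for p in ps:
        a=YAW+np.pi/2-p; v=[]
        for r in rs:
            q=proj(cam,C+r*np.array([np.cos(a),np.sin(a),0])+[0,0,.049]).astype(np.float32); v.append(cv2.remap(g,q[:1].reshape(1,1),q[1:].reshape(1,1),1)[0,0])
        out.append(np.mean(v))
    return np.array(out)
E
python3 - <<'E'
from h import *
np.set_printoptions(precision=2,suppress=True,linewidth=160)
ps=np.arange(-1.8,.25,.1)
for n in("top","side"):
    c=vision.read_camera(n); print(n,np.c_[ps,sample(c,cv2.imread(f"pics/{n}0.png"),ps),sample(c,c["pixels"],ps)].T)
q0=state()["joints"]
for t in(0,12):
  for L in(-.03,.3,.6,.88,1.2):
    for z in(.035,.10):
      q=kin.ik(kn(L,z),Rt(YAW,np.radians(t)));print(t,L,z,None if q is None else np.array(q))
E
```

```text
top [[ -1.8   -1.7   -1.6   -1.5   -1.4   -1.3   -1.2   -1.1   -1.    -0.9   -0.8   -0.7   -0.6   -0.5   -0.4   -0.3   -0.2   -0.1    0.     0.1    0.2 ]
 [149.39 151.74 159.06 185.67 121.43  91.74  88.82 152.81 119.95 125.01 148.9  147.64 159.32 160.49  92.94  93.71  95.07  95.59  96.13  92.32 176.64]
 [155.39 157.95 165.91 192.92 126.27  94.95  92.58 158.71 124.48 130.05 154.53 154.03 165.65 167.54  96.94  97.53  98.91  98.82 100.38  96.13 183.52]]
side [[ -1.8   -1.7   -1.6   -1.5   -1.4   -1.3   -1.2   -1.1   -1.    -0.9   -0.8   -0.7   -0.6   -0.5   -0.4   -0.3   -0.2   -0.1    0.     0.1    0.2 ]
 [211.58 210.66 212.39 223.24 228.19 156.31 186.18 195.21 163.19  91.32  86.9   92.66  97.44 102.07 105.11  91.65  95.8   98.02  98.57 101.83 102.1 ]
 [213.57 212.24 213.1  225.04 228.83 157.93 189.2  195.52 163.7   90.99  87.11  91.54  98.84 106.42 106.77  95.67  98.06  99.28  99.74 101.52 101.77]]
0 -0.03 0.035 [ 0.64  0.51 -0.52  1.9   0.34  0.82  1.55]
0 -0.03 0.1 [ 0.59  0.41 -0.45  1.86  0.22  0.92  1.65]
0 0.3 0.035 [ 0.53  0.44 -0.46  1.99  0.28  0.76  1.52]
0 0.3 0.1 [ 0.49  0
[... 232 characters left out ...]
 2.    0.13  0.86  1.47]
0 1.2 0.035 [ 0.17  0.42 -0.35  2.01  0.21  0.74  1.31]
0 1.2 0.1 [ 0.16  0.33 -0.32  1.96  0.13  0.87  1.37]
12 -0.03 0.035 [ 0.97  0.51 -0.86  2.05  0.6   0.6   1.36]
12 -0.03 0.1 [ 0.8   0.34 -0.62  2.02  0.23  0.65  1.67]
12 0.3 0.035 [ 0.83  0.41 -0.75  2.15  0.49  0.52  1.36]
12 0.3 0.1 [ 0.67  0.26 -0.54  2.11  0.16  0.61  1.65]
12 0.6 0.035 [ 0.57  0.34 -0.55  2.21  0.35  0.46  1.37]
12 0.6 0.1 [ 0.48  0.21 -0.43  2.16  0.11  0.59  1.59]
12 0.88 0.035 [ 0.37  0.32 -0.45  2.22  0.32  0.45  1.3 ]
12 0.88 0.1 [ 0.31  0.19 -0.36  2.17  0.12  0.58  1.48]
12 1.2 0.035 [ 0.2   0.33 -0.38  2.18  0.33  0.46  1.18]
12 1.2 0.1 [ 0.17  0.22 -0.33  2.14  0.17  0.59  1.34]
```

Run:
```python
from h import *
np.set_printoptions(precision=3,suppress=True,linewidth=160)
Z=.038
arm.move_ptp(kn(.88,.125),RL)
print(arm.move_straight(kn(.88,Z),feed=.2,max_force=10),state()["wrist_force"])
close_gripper(15); s=state(); print("w",s["gripper_width"]*94,s["finger_force"],state()["clock"])
print("stop",swing(-.06,Z,3,mf=4)); s=state(); L0=lev(); print("L0",L0,s["wrist_force"],s["tcp_pos"],s["clock"]); np.save("L0.npy",L0)
```

```text
False [-0.152  0.152  1.191]
w 21.62007559546003 14.999782517552376 36.8333
stop True
L0 0.8031041423850502 [-0.318  0.631  3.691] [ 0.521 -0.065  0.038] 37.0417
```

Run:
```python
from h import *
np.set_printoptions(precision=3,suppress=True,linewidth=160)
Z=.038
print(swing(.1,Z,2,mf=25),lev(),state()["wrist_force"])
print("stop",swing(-.06,Z,1,feed=.08,mf=10)); s=state(); L0=lev(); print("L0",L0,s["wrist_force"],s["tcp_pos"],s["clock"]); np.save("L0.npy",L0)
```

```text
False 0.0978500176101118 [ 2.547 -0.165  2.185]
stop True
L0 0.0012084707844586262 [1.485 2.407 6.437] [ 0.553 -0.193  0.038] 38.3333
```

```bash
cat >> h.py <<'E'
def tab(lo=-1.7,hi=.2):
    ps=np.arange(lo,hi,.01)
    for n in("side","top"):
        c=vision.read_camera(n); i0=cv2.imread(f"pics/{n}0.png")
        a,b=sample(c,i0,ps),sample(c,c["pixels"],ps); df=b-a*np.median(b)/np.median(a)
        m=df>.5*df.max(); print(n,"max",df.max(),"at",ps[df.argmax()],"centroid",(ps*df*m).sum()/(df*m).sum(),"span",ps[m].min(),ps[m].max(),"neg",ps[df.argmin()],df.min())
E
python3 - <<'E'
from h import *
Z=.038
print(swing(1.15,Z,4,feed=.2,mf=30)); arm.hold(.1); print("L1",lev(),state()["wrist_force"])
tab()
print(swing(.02,Z,3,feed=.25,mf=30),lev(),state()["clock"]); tab()
E
```

```text
False
L1 1.141936463723141 [-4.44933943  4.31980427 -6.03248185]
side max 97.540695 at -0.43999999999999884 centroid -0.4443642868872119 span -0.5099999999999989 -0.3799999999999988 neg -1.4499999999999997 -104.60675
top max 65.04637 at -0.3999999999999988 centroid -0.3423997574718603 span -1.3799999999999997 -0.04999999999999849 neg -1.4899999999999998 -75.107086
False 0.018782484282851897 41.3167
side max 137.42587 at -0.43999999999999884 centroid -0.4445050570604863 span -0.5099999999999989 -0.3799999999999988 neg -1.4499999999999997 -130.51794
top max 68.31171 at -1.3699999999999997 centroid -1.1775562908945543 span -1.3799999999999997 -0.4199999999999988 neg -0.569999999999999 -94.95855
```

Run:
```python
from h import *
Z=.038
print(swing(.46,Z,2,feed=.15,mf=30)); arm.hold(.1); print("L",lev(),state()["wrist_force"],state()["clock"])
tab()
c=vision.read_camera("side"); im=c["pixels"][185:245,200:280]; im=cv2.resize(im,None,fx=10,fy=10,interpolation=3)
for p,r,col in((0,.095,(0,255,0)),(0,.127,(0,255,0)),(-.08,.095,(0,0,255))):
    a=YAW+np.pi/2-p;q=(proj(c,C+r*np.array([np.cos(a),np.sin(a),0])+[0,0,.05])-[200,185]+.5)*10
    cv2.circle(im,tuple(int(v) for v in q),3,col,-1);print(p,r,q)
cv2.imwrite("pics/f1.png",im)
```

```text
False
L 0.4670824011529504 [-6.72496637 -0.31026887  3.00121844] 42.3167
side max 69.190155 at -0.09999999999999853 centroid -0.49454513375817566 span -1.3099999999999996 -0.03999999999999848 neg -1.0199999999999994 -73.41405
top max 70.9037 at -1.3699999999999997 centroid -0.9719189740443216 span -1.3799999999999997 -0.07999999999999852 neg -1.5399999999999998 -110.92457
0 0.095 [576.21920158 434.458217  ]
0 0.127 [569.45221535 493.71807641]
-0.08 0.095 [606.27171623 432.52559732]
```

View pics/f1.png

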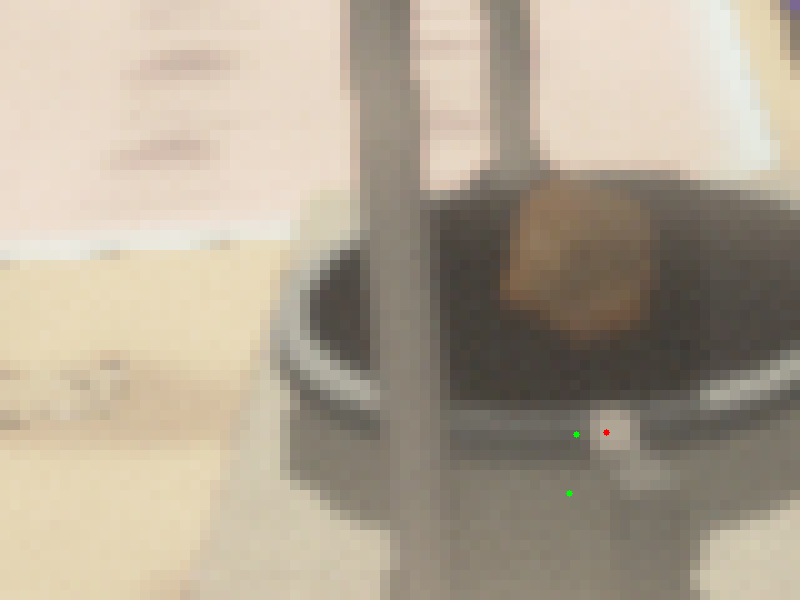

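Run:
```python
from h import *
s=vision.read_camera("side");c=vision.read_camera("top")
def pol(n,X):
    v=X-C;print(n,X.round(3),"r",round(np.hypot(v[0],v[1]),4),"p",round(YAW+np.pi/2-np.arctan2(v[1],v[0]),3))
for u,v in((648,478),(640,470),(660,478)):pol("side brk",at(s,200+u/10-.5,185+v/10-.5,.052))
pol("side tab",at(s,260.5,227.5,.05))
for u,v in((408,190),(412,197),(425,193)):pol("top brk",at(c,190+u/2.95,100+v/2.95,.052))
g=cv2.cvtColor(cv2.imread("pics/top0.png"),cv2.COLOR_BGR2GRAY);print(g[158:176,320:346])
g=cv2.cvtColor(s["pixels"],cv2.COLOR_BGR2GRAY);print(g[225:246,254:276])
```

```text
side brk [0.664 0.032 0.052] r 0.126 p -0.154
side brk [0.666 0.027 0.052] r 0.1212 p -0.142
side brk [0.661 0.032 0.052] r 0.1267 p -0.177
side tab [0.676 0.001 0.05 ] r 0.0938 p -0.091
top brk [0.666 0.025 0.052] r 0.119 p -0.145
top brk [0.659 0.021 0.052] r 0.1169 p -0.208
top brk [0.663 0.009 0.052] r 0.1041 p -0.204
[[ 94  93  93  94  94  93  93  94  95  96  95  95  94  94  94  94  96  98
   93  75  77  86  87  43  26  27]
 [ 96  95  95  93  93  93  93  95  95  96  93  94  94  95  94  95  95  95
   94  81  73  85  88  51  29  25]
 [ 94  94  97  94  92  92  94  95  95  97  95  94  95  94  93  96  94  93
   94  83  72  85  87  62  34  27]
 [ 92  93  95  95  94  94  94  95  95  94  94  96  95  94  94  95  93  95
   97  97  66  84  87  64  33  25]
 [ 93  92  91  94  96  94  93  96  94  93  95  96  94  94  93  93  94  96
   95  94  72  80  86  87  43  24]
 [ 92  92  91  95  97  96  79  92 100 112 120  94  89  94  93  94  95  96
   95  94  82  77  85  88  44  25]
 [ 94  94  95  96  96  93 122 120 119 116 113 116 118 108  96  96  96  95
   95  95  72  66  85  88  63  32]
 [ 95  95  96
[... 2440 characters left out ...]
5 116 118 113 116 124 147 175
  192 197 197 198]
 [129 127 131 126 130 127 129 124 119 121 118 118 117 117 119 129 169 194
  199 199 200 199]
 [130 129 129 130 132 132 131 125 123 121 121 119 119 116 120 132 171 196
  200 198 200 203]
 [132 131 132 131 130 130 132 124 121 123 121 122 118 115 125 148 181 198
  198 200 200 201]
 [134 134 132 133 133 132 132 127 123 123 121 121 121 119 131 168 196 200
  198 201 200 201]
 [133 132 133 133 131 132 133 131 128 122 125 124 125 122 128 162 191 199
  202 203 200 200]
 [137 138 135 137 134 134 135 131 126 126 126 125 126 125 128 140 175 199
  197 201 201 202]
 [137 137 137 134 135 137 134 135 129 126 126 129 126 126 129 136 173 195
  198 196 199 201]]
```

Run:
```python
from h import *
from scipy.optimize import brentq
s=vision.read_camera("side");c=vision.read_camera("top")
f=lambda cam,r,z,p,C0:proj(cam,C0+r*np.array([np.cos(YAW+np.pi/2-p),np.sin(YAW+np.pi/2-p),0])+[0,0,z])
for dx in(-.003,0,.003):
  for dy in(0,.003):
    C0=C+[dx,dy,0]
    t=brentq(lambda p:f(s,.0925,.05,p,C0)[0]-260.7,-.5,.3)
    b=brentq(lambda p:f(s,.127,.035,p,C0)[0]-264.4,-.5,.3)
    # finger tip/bracket top in side
    b2=brentq(lambda p:f(s,.119,.052,p,C0)[0]-264.3,-.5,.3)
    bt=brentq(lambda p:f(c,.119,.052,p,C0)[1]-165.4,-.5,.3); bt2=brentq(lambda p:f(c,.098,.05,p,C0)[1]-164.4,-.5,.3)
    print(dx,dy,"tab",round(t,3),"brk side",round(b,3),round(b2,3),"top",round(bt,3),round(bt2,3))
g=cv2.cvtColor(s["pixels"],cv2.COLOR_BGR2GRAY)
print(f(s,.0925,.05,-.07,C),f(s,.119,.052,-.15,C),f(c,.119,.052,-.15,C))
print(lev(),state()["clock"],state()["wrist_force"])
```

```text
-0.003 0 tab -0.064 brk side -0.124 -0.136 top -0.144 -0.153
-0.003 0.003 tab -0.067 brk side -0.125 -0.137 top -0.143 -0.153
0 0 tab -0.097 brk side -0.147 -0.161 top -0.169 -0.185
0 0.003 tab -0.099 brk side -0.149 -0.163 top -0.169 -0.184
0.003 0 tab -0.129 brk side -0.171 -0.186 top -0.195 -0.216
0.003 0.003 tab -0.132 brk side -0.173 -0.188 top -0.195 -0.216
[259.72742398 227.34059922] [263.78439363 231.05245323] [328.33558723 164.61397672]
0.46650924714153774 42.6667 [-6.80041072 -1.14525031  4.34815152]
```

The side pixels put the bracket and pointer near u≈264, about 9° towards the robot from the stand's pure left. I had assumed exactly left. That puts the tab (u≈261) about 0.05 rad, or 5 mm, past the pointer line. The ratchet can't reverse, and a whole extra turn is riskier, so I'll stop carrying here and return the lever to its stop.

Run:
```python
from h import *
np.set_printoptions(precision=3,suppress=True)
Z=.038
print(swing(.06,Z,2,feed=.18,mf=30)); print("stop",swing(-.06,Z,1,feed=.06,mf=12),lev(),state()["wrist_force"])
open_jaws(); p=np.array(state()["tcp_pos"]); arm.move_straight(p+[0,0,.11],feed=.2)
arm.move_straight(p+[-.06,-.02,.16],feed=.25)
for n in("side","top"):
    c=vision.read_camera(n); cv2.imwrite(f"pics/end_{n}.png",c["pixels"])
    for t in("knob","sherd_long","sherd_wall","sherd_rim"): print(n,t,[(np.round(b["extent"]).tolist(),round(b["score"],2)) for b in nets.boxes_of(c,t)])
    print("expect knob L0",proj(c,kn(0,.07)),"centre",proj(c,C+[0,0,.06]))
tab(-.4,.2); print(state()["clock"])
```

```text
False
stop True -0.00029701089626676946 [2.057 4.251 4.295]
side knob [([288.0, 185.0, 313.0, 216.0], 0.67)]
side sherd_long [([250.0, 204.0, 269.0, 222.0], 0.54), ([373.0, 242.0, 391.0, 266.0], 0.53)]
side sherd_wall [([325.0, 310.0, 365.0, 346.0], 0.87), ([291.0, 184.0, 311.0, 215.0], 0.61), ([215.0, 134.0, 314.0, 263.0], 0.56)]
side sherd_rim [([262.0, 288.0, 305.0, 318.0], 0.81)]
expect knob L0 [306.357 191.336] centre [258.675 209.128]
top knob [([386.0, 181.0, 408.0, 212.0], 0.51)]
top sherd_long [([297.0, 264.0, 335.0, 283.0], 0.87), ([347.0, 151.0, 379.0, 164.0], 0.46)]
top sherd_wall [([206.0, 212.0, 237.0, 244.0], 0.63), ([384.0, 181.0, 413.0, 212.0], 0.34)]
top sherd_rim [([239.0, 176.0, 265.0, 206.0], 0.76), ([338.0, 151.0, 396.0, 186.0], 0.61)]
expect knob L0 [410.937 202.355] centre [370.403 155.065]
side max 65.9406 at -0.09999999999999976 centroid -0.09671536689996814 span -0.1499999999999998 -0.0399999999999997 neg 0.09000000000000041 -4.289772
top max 56.071136 at -0.1399999999999998 centroid -0.11086399049442519 span -0.1599999999999998 -0.05999999999999972 neg -0.18999999999999984 -16.788177
46.6
```

```bash
python3 -c "
from h import *
print(job.hand_in(),state()['clock'])"
```

```text
the job is handed in; nothing more can be done
the job is handed in; nothing more can be done
```

Handed in at about 47 s: the sherd is in the middle of the platter, the lever is back at its right-hand stop and the bystanders are in place, but I overshot and the rim tab sits about 0.05 rad (roughly 5 mm) past the pointer, which the ratchet can't undo.

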